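# Print a card by tipping the printing block over

## Robot

A 6-joint arm with a two-finger parallel gripper is mounted at the origin on a cart in front of the work surface, level with it; the furniture and walls round the work are solid. World frame = base frame: x ahead of the robot, y to its left, z up, the work surface at z = 0. Lengths are in mm, angles in rad, forces in N, time in s.
With the tool pointing down it reaches from about 275 to 750 mm from the base axis. Payload 10.2 kg.
Tool frame: the origin (TCP) lies on the front face of the gripper's body, between the roots of the fingers; the fingertips stand 73 mm ahead of it and the grasp point (between the pads) lies 54 mm ahead of it; z points along the fingers, y is the line along which they close (so a half turn about z gives the same grasp; the last joint's range is limited). The gripper opens to 85 mm and grips with 20 to 120 N. Pads are 22 mm wide; open, the fingers measure 114 mm over their backs; the gripper's body (76 mm by 85 mm) begins 54 mm behind the grasp point. The pads swing forward as they close: fully open they stand 13 mm farther back than shut.
Start: joints at [-1.468, 0.313, 1.498, -0, 1.331, -0.223], TCP at [168.022, -497.393, 303.894] pointing down, gripper open.
Joint ranges: [-2.94, 2.94], [-0.97, 2.17], [0.19, 2.56], [-1.23, 4.37], [0.02, 3.11], [-2.88, 2.88]. Speed limits (rad/s): [2.39, 2.39, 3.01, 3.14, 3.14, 3.14].

## Interface

Orientations are given as a unit quaternion [w, x, y, z].
In Python, from rig import * gives the robot as it stands.
- The arm moves only by the tool step_arm, never from a script. Its argument "plan" is a list of rows, each an object with "offset": the shift along the tool's x, y, z in cm, a list of three; "rot": the turn, a rotation vector about the tool's x, y, z in degrees, a list of three; "gripper": the finger opening in cm, from 0 to 8.54. In form: [{"offset": [x, y, z], "rot": [wx, wy, wz], "gripper": gripper}, ...]. A call has 1 to 12 rows; each row is the pose to reach, as a shift and turn from the pose commanded when the call began, along the tool's axes at that moment; what a row does not reach only later rows make up. A row lasts 1/10 s, in which the tool goes at most 50 mm and 8.59 degrees, less where a joint would pass 70% of its speed; a pose out of reach is approached as far as the arm can. A call with a gripper value outside its range is refused whole. The fingers move at their own pace and stop on an object; "squeeze" is the grip in N (left out, the last holds). Time passes only in rows, so rows that repeat a pose let the fingers close. It gives the time, the measured TCP pose, the force, the opening and the grip force at its end, in the units of the state.
- sense(): the state, without advancing time (a new reading comes with each control period).
- capture(name): name is "scene" or "side" or "wrist"; returns a dict with "color" (384x512x3 uint8, red, green, blue), "depth" (384x512 float32, mm along the optical axis (not along the pixel's ray), 0 where there is no reading), "vertical_fov" (degrees; the focal length in pixels is half the picture's height over the tangent of half this angle, whatever the lens; pixels are square), "cx", "cy" (the principal point, pixels), "rvec" (rotation vector, rad) and "tvec" (3), from world to camera coordinates, as OpenCV has them; the wrist camera has in their place "mount" (4x4, takes a point from camera to tool coordinates, whose origin is the TCP and whose axes are the flange's). Camera axes: x right, y down, z forward; pixel columns grow to the right and rows downward; lengths in mm; the calibration is good to about 2 mm. A picture is of the moment at which its call begins: read the wrist's pose just before it.
- finish_job(): hands the job in; it is judged then, once.
The state is a dict: "time_s": time; "joints": joint angles; "dq": joint speeds; "tau": joint torques, N m; "eef_pos": TCP position; "ee_rot": TCP orientation; "force": force on the tool from outside, world axes, zero at the start; "wrist_torque": the same for the moment, N m; "grip_width": opening from 0.0 (shut) to 1.0 (fully open); "grip_force": force on a finger pad.
Only numpy, scipy, OpenCV 4.12 (cv2) and the standard library are available. Lean on these libraries where they do the work, as an engineer would, in place of code of your own. Each camera call takes 0.05 s, during which the arm holds its last target. There are 200 camera calls.

## Task

A little wooden printing block stands on its end on a card, at the edge of a pencilled frame, with its picture side looking over the frame. Push it over with the fingertips so that it falls picture side down and lies squarely inside the frame; take the fingers away, then press down on its back, firmly but not hard, for a good second to print it, and leave it lying there. Only push and press: do not pick the block up, and do not disturb the sanding block, the ink jar or the eraser beside the board.

Things in the scene. Friction and masses are not known exactly. Their poses are not given: they have to be found in the camera images.
- printing_block: Wooden block 45 x 70 x 22 mm (own x, y, z), 0.06 to 0.11 kg, a coloured picture in one 45 x 70 side. Origin: centre of the plain 45 x 70 side (the back); z points from back to picture, y along the 70 mm. At the start it stands on end on the card, top 77 mm above the table, y up, z level across the frame. Pushed near the top of its back it tips without sliding; past 18 degrees it falls.
- face (a point): Centre of the printing block's picture side, 22 mm along z from the block's origin. When the block lies picture down on the card this point is 7 mm above the table and the back of the block 29 mm.
- frame (a point): Centre of the pencilled frame, on the card's upper face (7 mm above the table). Its z is up; its x runs along the frame's 90 mm length, away from the standing block, and its y across the frame's 65 mm width. Thin dark lines, flat on the card.
- board: Fixed plywood backing board 200 x 150 mm (x, y) with a white card taped on it, flat, 7 mm high in all. Origin at the centre of its underside, on the table; same axes as the frame, whose centre lies 15 mm along +x from the board's.
- sanding_block: Bystander: two-layered wooden sanding block 40 x 60 x 30 mm (its own x, y, z) standing on end on the table beside the board, 60 mm tall; plain, no picture. Origin at the centre of one 40 x 60 mm side, 30 mm above the table; its own y is up.
- ink_jar: Bystander: black round ink jar, 54 mm across, 57 mm high, standing on the table beside the board. Origin at the centre of its underside.
- eraser: Bystander: eraser 23 x 45 x 13 mm, flat on the table beyond the frame's far end. Origin at the centre of its underside.
There are look-alikes about, which are no part of the job. Several things have the shape of the board; the one meant has the colours described above.

How it is judged (in metres and radians):
On the way, in this order (a step that is already met when the one before it is completed fails the run):
1. the block lies picture side down on the card, inside the frame, and the fingers are off it (angle between printing_block's own z axis and vertical above 3 rad and height (world z) of face below 0.011 m and x of face in the frame of frame between -0.012 and 0.012 m and y of face in the frame of frame between -0.012 and 0.012 m and angle between the y axis of printing_block and the x axis of frame, either way round below 0.2 rad and contact force between the fingers and printing_block below 0.1 N), for 0.2 s.
2. the fingers press down on the back of the lying block with more than 3 N for half a second (angle between printing_block's own z axis and vertical above 3 rad and height (world z) of face below 0.011 m and contact force between the fingers and printing_block above 3 N), for 0.5 s.
At the end, for the whole second after the job is handed in: The printing block lies at rest, picture side down on the card (within 8 degrees of flat, its picture side within 4 mm of the card), its centre within 12 mm of the frame's centre both along and across, and its length along the frame's to 11 degrees (angle between printing_block's own z axis and vertical above 3 rad and height (world z) of face below 0.011 m and x of face in the frame of frame between -0.012 and 0.012 m and y of face in the frame of frame between -0.012 and 0.012 m and angle between the y axis of printing_block and the x axis of frame, either way round below 0.2 rad and linear speed of printing_block below 0.01 m/s); the robot touches nothing.
It fails at once if the printing block is lifted (height (world z) of printing_block above 0.062 m).
It fails at once if the printing block is pressed or struck with more than 40 N (contact force between the fingers and printing_block above 40 N).
It fails at once if the sanding block is shifted by more than 20 mm or knocked over (distance of sanding_block from where it was at the start of the episode above 0.02 m).
It fails at once if the ink jar is shifted by more than 20 mm or knocked over (distance of ink_jar from where it was at the start of the episode above 0.02 m).
It fails at once if the eraser is shifted by more than 20 mm or knocked over (distance of eraser from where it was at the start of the episode above 0.02 m).
It also fails if it takes over 48 s, if anything falls off the work surface, if the arm or the gripper's body presses on something with over 40 N, if the wrist force passes 120 N, or if a joint passes its speed limit or range.

## Working session

There is one attempt and no reset: what is moved stays moved. The work goes in short steps, Python scripts to look and compute and a tool call to move; the robot and the scene stay as the last step left them, time stands still between calls to the robot, and variables do not carry over. Pictures are saved under pics/ and viewed, at most 10 in all, crops included, and the job is handed in when it is done.

Besides the shell and the picture viewer there is one more tool, called after ">>>" as name(argument=value, ...) on one line, values as JSON. step_arm: Moves the arm, as the interface text tells. Its arguments: {"type":"object","properties":{"plan":{"type":"array"},"squeeze":{"type":"number"}},"required":["plan"]}

```bash
ls; mkdir -p pics
python3 - <<'E'
from rig import *
import cv2,numpy as np,pickle
s=sense();print({k:np.round(v,3).tolist() for k,v in s.items()})
d={}
for n in("scene","side"):
    c=capture(n);d[n]=c
    cv2.imwrite(f"pics/{n}0.png",c["color"][:,:,::-1]);print(n,c["vertical_fov"],c["cx"],c["cy"],c["rvec"],c["tvec"])
pickle.dump(d,open("d0.pkl","wb"))
E
```

```text
pics
{'time_s': 0.0, 'joints': [-1.468, 0.313, 1.498, 0.0, 1.331, -0.223], 'dq': [-0.002, -0.0, 0.001, 0.0, -0.001, 0.001], 'tau': [0.002, -41.225, -25.975, -0.0, 0.004, 0.0], 'eef_pos': [168.001, -497.219, 303.348], 'ee_rot': [-0.001, 0.987, 0.162, 0.0], 'force': [-0.014, -0.263, 0.323], 'wrist_torque': [-0.064, 0.006, -0.003], 'grip_force': 0.0, 'grip_width': 1.0}
scene 49.05511803275291 258.0704696280229 187.6151755414161 [ 1.19748863 -2.15764153  1.13426039] [546.99560844 207.88194741 823.29669081]
side 42.39550721277965 256.62195890243703 192.80447259623128 [ 0.63177289 -2.63292229  1.18971404] [ 6.16722023e+02 -4.05729482e-01  1.15502818e+03]
```

View pics/scene0.png

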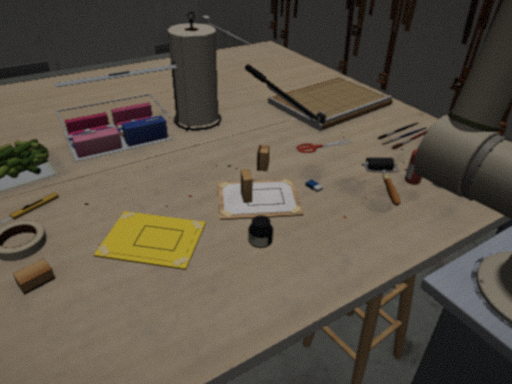

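View pics/side0.png

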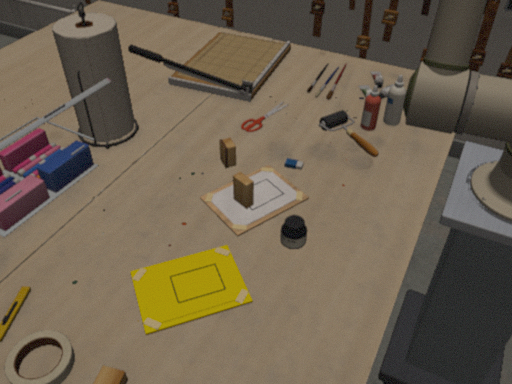

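The board with the white card is at scene (259,199) and side (255,198). The yellow board at scene (152,238) and side (190,287) has the same shape but the wrong colour. The block standing on the white card is at scene (246,185) and side (243,190). The similar block on bare table at scene (263,157) and side (228,152) is the sanding block. The ink jar is at scene (261,231) and the blue eraser at scene (314,185). I'll confirm with an enlarged crop.

```bash
cat > h.py <<'E'
import cv2,numpy as np
def K(c):
    f=c["color"].shape[0]/2/np.tan(np.radians(c["vertical_fov"])/2)
    return np.array([[f,0,c["cx"]],[0,f,c["cy"]],[0,0,1.]])
def RT(c,s=None):
    if "rvec" in c: return cv2.Rodrigues(np.float64(c["rvec"]))[0],np.float64(c["tvec"]).ravel()
    w,x,y,z=s["ee_rot"]
    from scipy.spatial.transform import Rotation as R
    T=np.eye(4);T[:3,:3]=R.from_quat([x,y,z,w]).as_matrix();T[:3,3]=s["eef_pos"]
    M=np.linalg.inv(T@np.array(c["mount"]));return M[:3,:3],M[:3,3]
def onplane(c,px,h,s=None):
    R,t=RT(c,s);px=np.atleast_2d(np.float64(px))
    d=np.c_[px,np.ones(len(px))]@np.linalg.inv(K(c)).T@R
    o=-R.T@t
    return o+d*((h-o[2])/d[:,2])[:,None]
E
python3 - <<'E'
import pickle,cv2,numpy as np
d=pickle.load(open("d0.pkl","rb"))
a=d["scene"]["color"][135:255,205:335];b=d["side"]["color"][125:245,195:325]
im=np.hstack([cv2.resize(x,(0,0),fx=3,fy=3,interpolation=cv2.INTER_CUBIC) for x in(a,b)])
cv2.imwrite("pics/crop0.png",im[:,:,::-1])
E
```

```text
(no output)
```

View pics/crop0.png

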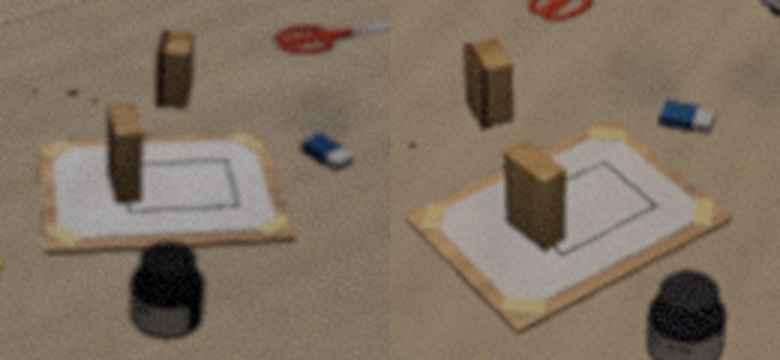

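The white card has plywood edges, and its pencilled frame runs to crop (131,211)–(239,205)–(228,159). The block stands at the frame's near end. The two-layered block behind it is the sanding block. Next I'll convert these to world positions.

Run:
```python
import pickle,cv2,numpy as np
from h import *
d=pickle.load(open("d0.pkl","rb"));sc,si=d["scene"],d["side"]
S=lambda p:np.array(p)/3+[205,135]-0.33
I=lambda p:(np.array(p)-[390,0])/3+[195,125]-0.33
r=lambda x:np.round(x,1).tolist()
for n,c,P,F,B,T in(("sc",sc,S,[(228,159),(239,205),(131,211)],[(38,143),(262,133),(295,238),(46,252)],[(107,104),(135,102),(141,118),(112,121)]),
 ("si",si,I,[(605,162),(656,206),(559,255)],[(406,217),(607,123),(730,217),(520,330)],[(504,154),(523,143),(566,163),(547,177)])):
    f=onplane(c,P(F),7);b=onplane(c,P(B),7);t=onplane(c,P(T),77)
    print(n,"frame",r(f),"centre",r((f[0]+f[2])/2),"xaxis ang",np.degrees(np.arctan2(*(f[1]-f[2])[1::-1])))
    print(" board",r(b),r(b.mean(0)),np.degrees(np.arctan2(*(b[2]+b[1]-b[0]-b[3])[1::-1])))
    print(" top",r(t),r(t.mean(0)))
# blob: block-independent positions, depth points
f=K(sc)[0,0];R,t=RT(sc)
def pt(u,v):
    z=np.median(sc["depth"][v-1:v+2,u-1:u+2]);return R.T@(np.array([(u-sc["cx"])*z/f,(v-sc["cy"])*z/f,z])-t)
for n,p in dict(block=(246,185),toppt=(246,172),sand=(263,158),jar=(261,222),eraser=(314,185),frame=(275,196)).items(): print(n,r(pt(*p)))
```

```text
sc frame [[544.5, 232.0, 7.0], [486.5, 261.8, 7.0], [525.0, 341.7, 7.0]] centre [534.7, 286.9, 7.0] xaxis ang -115.69481027721378
 board [[648.9, 360.5, 7.0], [561.7, 183.0, 7.0], [428.7, 248.7, 7.0], [514.6, 425.4, 7.0]] [538.5, 304.4, 7.0] -116.03389792120838
 top [[578.8, 332.4, 77.0], [569.8, 311.2, 77.0], [547.3, 319.5, 77.0], [555.4, 341.6, 77.0]] [562.8, 326.2, 77.0]
si frame [[546.7, 234.5, 7.0], [489.0, 263.8, 7.0], [530.0, 346.3, 7.0]] centre [538.4, 290.4, 7.0] xaxis ang -116.44386133472344
 board [[652.2, 362.1, 7.0], [567.0, 189.1, 7.0], [433.8, 249.6, 7.0], [519.3, 426.4, 7.0]] [543.1, 306.8, 7.0] -116.00385336078564
 top [[580.0, 336.0, 77.0], [573.8, 318.6, 77.0], [535.6, 324.5, 77.0], [540.6, 344.4, 77.0]] [557.5, 330.9, 77.0]
block [537.5, 341.2, 58.5]
toppt [562.9, 326.0, 76.1]
sand [645.6, 221.5, 40.0]
jar [406.5, 383.6, 56.5]
eraser [506.1, 153.4, 10.4]
frame [524.1, 263.7, 5.2]
```

>>> step_arm(plan=[{"offset": [1.5, -1.5, 0], "rot": [0, 0, -2], "gripper": 2}, {"offset": [4, -4, 0], "rot": [0, 0, -5], "gripper": 2}, {"offset": [7, -7.2, 0], "rot": [0, 0, -9], "gripper": 2}, {"offset": [10, -10.4, 0], "rot": [0, 0, -13], "gripper": 2}, {"offset": [13, -13.5, 0], "rot": [0, 0, -17], "gripper": 2}, {"offset": [16, -16.6, 0], "rot": [0, 0, -21], "gripper": 2}, {"offset": [19, -19.7, 0], "rot": [0, 0, -25], "gripper": 2}, {"offset": [22, -22.8, 0], "rot": [0, 0, -29], "gripper": 2}, {"offset": [25, -26, 0], "rot": [0, 0, -33], "gripper": 2}, {"offset": [28, -29, 0], "rot": [0, 0, -37], "gripper": 2}, {"offset": [30.5, -31.6, 0], "rot": [0, 0, -41], "gripper": 2}, {"offset": [32, -33.2, 0], "rot": [0, 0, -45], "gripper": 2}])

```text
time_s: 1.3
eef_pos: [365.3, -78.2, 303.8]
ee_rot: [-0.0, 0.848, 0.53, 0.0]
force: [0.1, -0.9, 0.4]
grip_width: 0.233
grip_force: 0.0
```

```bash
cat >> h.py <<'E'
def rowto(s,p):
    "offset in cm in tool axes to bring TCP to p (mm)"
    from scipy.spatial.transform import Rotation as R
    w,x,y,z=s["ee_rot"];Q=R.from_quat([x,y,z,w])
    return np.round(Q.inv().apply(np.array(p)-s["eef_pos"])/10,2), np.degrees(np.arctan2(*Q.as_matrix()[1::-1,0]))
E
python3 - <<'E'
from rig import *
from h import *
import pickle
s=sense();print(np.round(s["eef_pos"]),s["force"],s["time_s"],s["joints"],rowto(s,[550,310,300]))
c=capture("wrist");print(np.round(c["mount"],3),c["vertical_fov"])
d=pickle.load(open("d0.pkl","rb"));print(onplane(d["scene"],[(197,122),(190,125),(222,118),(300,95)],0),onplane(d["side"],[(137,130),(120,145)],0))
E
```

```text
[365. -78. 304.] [ 0.14551217 -0.92756989  0.42412077] 1.3 [-5.27655065e-01 -3.11159026e-02  1.89853518e+00  3.09664567e-04
  1.27443071e+00 -7.30114392e-02] (array([42.99, -0.46,  0.39]), np.float64(63.94565311956236))
[[  0.     -0.956  -0.293  75.301]
 [  1.      0.     -0.      0.157]
 [  0.     -0.293   0.956 -68.376]
 [  0.      0.      0.      1.   ]] 61.36120252098534
[[1002.83947419  247.58934289    0.        ]
 [ 994.56804961  276.80534871    0.        ]
 [ 988.014743    161.67310305    0.        ]
 [1014.11969038 -189.06518062    0.        ]] [[ 9.50136213e+02  2.02709988e+02  0.00000000e+00]
 [ 9.47241879e+02  2.78476973e+02 -1.13686838e-13]]
```

>>> step_arm(plan=[{"offset": [2, 0, 0], "rot": [0, 0, 0], "gripper": 2}, {"offset": [5, 0, 0], "rot": [0, 0, 0], "gripper": 2}, {"offset": [9, 0, 0], "rot": [0, 0, 0], "gripper": 2}, {"offset": [13, -0.2, 0], "rot": [0, 0, 0], "gripper": 2}, {"offset": [17.5, -0.3, 0], "rot": [0, 0, 0], "gripper": 2}, {"offset": [22, -0.4, 0], "rot": [0, 0, 0], "gripper": 2}, {"offset": [26.5, -0.5, 0.2], "rot": [0, 0, 0], "gripper": 2}, {"offset": [31, -0.6, 0.4], "rot": [0, 0, 0], "gripper": 2}, {"offset": [35.5, -0.7, 0.4], "rot": [0, 0, 0], "gripper": 2}, {"offset": [40, -0.7, 0.4], "rot": [0, 0, 0], "gripper": 2}, {"offset": [43.5, -0.7, 0.4], "rot": [0, 0, 0], "gripper": 2}, {"offset": [45.5, -0.7, 0.4], "rot": [0, 0, 0], "gripper": 2}])

```text
time_s: 2.55
eef_pos: [560.9, 332.5, 298.7]
ee_rot: [-0.0, 0.849, 0.528, -0.001]
force: [0.3, -0.5, 0.3]
grip_width: 0.235
grip_force: 0.0
```

>>> step_arm(plan=[{"offset": [0, 0, 0], "rot": [0, 0, 0], "gripper": 2}, {"offset": [0, 0, 0], "rot": [0, 0, 0], "gripper": 2}, {"offset": [0, 0, 0], "rot": [0, 0, 0], "gripper": 2}])

```text
time_s: 2.85
eef_pos: [560.4, 329.6, 299.9]
ee_rot: [0.0, 0.85, 0.527, -0.0]
force: [-0.4, -0.7, -0.5]
grip_width: 0.237
grip_force: 0.0
```

Run:
```python
from rig import *
from h import *
import pickle
s=sense();c=capture("wrist");pickle.dump((s,c),open("w1.pkl","wb"))
print(np.round(s["eef_pos"],1),s["joints"],rowto(s,[0,0,0])[1])
cv2.imwrite("pics/w1.png",c["color"][:,:,::-1])
```

```text
[560.4 329.6 299.9] [ 3.51800910e-01  6.01846815e-01  1.07391911e+00 -1.77700544e-04
  1.46614682e+00  8.12301740e-01] 63.61631203516702
```

View pics/w1.png

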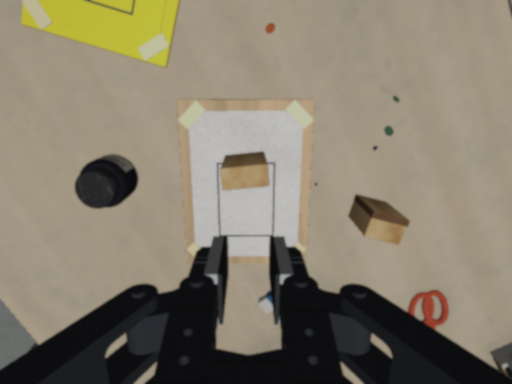

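The wrist view shows the frame lines at columns 219 and 273 with the far end at row 236. The block's top face spans about (222–269, 167–189), with the darker back face above it. I'll measure the frame and the block top accurately.

Run:
```python
from h import *
import pickle
s,c=pickle.load(open("w1.pkl","rb"));im=c["color"];g=cv2.cvtColor(im,cv2.COLOR_RGB2GRAY).astype(float)
dark=lambda a,o:o+np.sum(np.arange(len(a))*np.clip(a.max()-25-a,0,None))/np.sum(np.clip(a.max()-25-a,0,None))
L=[(dark(g[r,212:228],212),r) for r in range(195,228,4)];Rr=[(dark(g[r,266:282],266),r) for r in range(195,228,4)];B=[(u,dark(g[228:245,u],228)) for u in range(232,262,5)]
fl=[];
for P in(L,Rr,B):
    w=onplane(c,P,7,s)[:,:2];v=cv2.fitLine(np.float32(w),cv2.DIST_L2,0,.01,.01).ravel();fl.append(v);print("line",v[2:],np.degrees(np.arctan2(v[1],v[0])))
ax=fl[0][:2]+np.sign(fl[0][:2]@fl[1][:2])*fl[1][:2];ax/=np.linalg.norm(ax)
if ax[1]>0:ax=-ax
y=np.array([-ax[1],ax[0]])
mid=(fl[0][2:]@y+fl[1][2:]@y)/2
cen=ax*(fl[2][2:]@ax-45)+y*mid
print("frame ctr",cen,"ax ang",np.degrees(np.arctan2(ax[1],ax[0])),"width",fl[1][2:]@y-fl[0][2:]@y)
bm=((im[:,:,0].astype(int)-im[:,:,2])>25).astype(np.uint8);bm[:,:195]=0;bm[:,297:]=0;bm[:145]=0;bm[200:]=0
bm=cv2.morphologyEx(bm,cv2.MORPH_OPEN,np.ones((3,3)))
n,l,st,_=cv2.connectedComponentsWithStats(bm);k=1+np.argmax(st[1:,4]);print(st[k])
up=cv2.resize(im[140:205,200:300],(0,0),fx=6,fy=6,interpolation=cv2.INTER_CUBIC)
cv2.imwrite("pics/w1c.png",up[:,:,::-1])
# top face = brighter part
top=((l==k)&(g>np.median(g[l==k])-15)).astype(np.uint8)
print("vals",[int(x) for x in g[150:194,245]])
np.save("fr.npy",[*cen,np.arctan2(ax[1],ax[0])])
```

```text
line [502.56573 292.30023] 63.658848
line [560.5754  263.55185] 63.46164
line [516.12256 250.49509] -26.08174
frame ctr [537.60815 290.06763] ax ang -116.43975 width 64.74243
[ 220  153   49   37 1520]
vals [183, 178, 162, 124, 79, 62, 61, 63, 65, 67, 69, 71, 74, 75, 82, 101, 126, 142, 147, 148, 148, 147, 148, 147, 147, 147, 147, 147, 148, 148, 147, 146, 144, 143, 142, 139, 139, 144, 160, 177, 184, 186, 186, 186]
```

View pics/w1c.png

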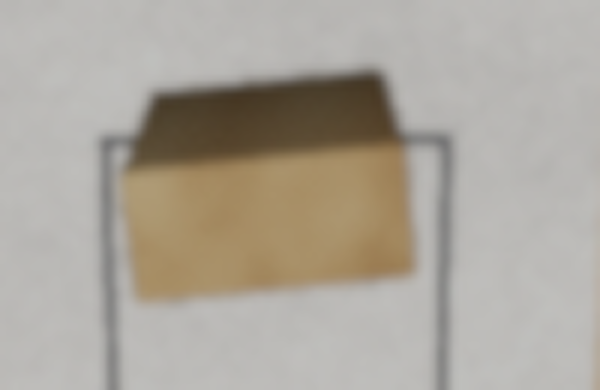

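Run:
```python
from h import *
import pickle
s,c=pickle.load(open("w1.pkl","rb"));cx,cy,a=np.load("fr.npy")
X=np.array([np.cos(a),np.sin(a)]);Y=np.array([-X[1],X[0]])
fr=lambda p:np.round(np.c_[(p-[cx,cy])@X,(p-[cx,cy])@Y],1)
P=lambda q:np.array(q)/6+[200,140]-.42
t=onplane(c,P([(125,167),(405,142),(414,272),(138,299)]),77,s)[:,:2]
b=onplane(c,P([(153,93),(383,71)]),7,s)[:,:2]
print("top",fr(t),fr(t.mean(0)[None]));print("base back edge",fr(b))
for e in(t[1]-t[0],t[2]-t[3],b[1]-b[0]):print("yaw",np.degrees(np.arctan2(e@X,e@Y)),np.linalg.norm(e))
```

```text
top [[-55.3 -22.7]
 [-59.2  20.1]
 [-38.6  21.9]
 [-34.1 -21.2]] [[-46.8  -0.5]]
base back edge [[-53.7 -23.3]
 [-57.9  19.9]]
yaw -5.275343595821094 43.04164277792482
yaw -5.8891231445476535 43.34126632981839
yaw -5.581848971611399 43.38732003305769
```

The block is about 5.6° askew, and I expect it to land near (0, +3) mm in the frame. I'll turn the tool to match the block, then come down behind it.

>>> step_arm(plan=[{"offset": [1, -0.2, 0], "rot": [0, 0, -2], "gripper": 1}, {"offset": [2.5, -0.5, 0], "rot": [0, 0, -4], "gripper": 1}, {"offset": [4, -0.8, 0], "rot": [0, 0, -5.6], "gripper": 1}, {"offset": [4.7, -0.8, 1], "rot": [0, 0, -5.6], "gripper": 1}, {"offset": [4.7, -0.8, 3], "rot": [0, 0, -5.6], "gripper": 1}, {"offset": [4.7, -0.8, 6], "rot": [0, 0, -5.6], "gripper": 1}, {"offset": [4.7, -0.8, 9], "rot": [0, 0, -5.6], "gripper": 1}, {"offset": [4.7, -0.8, 12], "rot": [0, 0, -5.6], "gripper": 1}, {"offset": [4.7, -0.8, 14.5], "rot": [0, 0, -5.6], "gripper": 1}, {"offset": [4.7, -0.8, 16], "rot": [0, 0, -5.6], "gripper": 1}, {"offset": [4.7, -0.8, 16.5], "rot": [0, 0, -5.6], "gripper": 1}, {"offset": [4.7, -0.8, 16.5], "rot": [0, 0, -5.6], "gripper": 1}])

```text
time_s: 4.1
eef_pos: [574.3, 376.1, 134.9]
ee_rot: [-0.0, 0.823, 0.568, -0.0]
force: [0.3, -0.0, 1.2]
grip_width: 0.115
grip_force: 0.0
```

>>> step_arm(plan=[{"offset": [0, 0, 0], "rot": [0, 0, 0], "gripper": 1}, {"offset": [0, 0, 0], "rot": [0, 0, 0], "gripper": 1}, {"offset": [0, 0, 0], "rot": [0, 0, 0], "gripper": 1}])

```text
time_s: 4.4
eef_pos: [574.4, 376.2, 135.8]
ee_rot: [0.0, 0.823, 0.568, 0.001]
force: [0.5, 0.2, -0.1]
grip_width: 0.118
grip_force: 0.0
```

Run:
```python
from rig import *
from h import *
s=sense();cx,cy,a=np.load("fr.npy");X=np.array([np.cos(a),np.sin(a)]);Y=np.array([-X[1],X[0]])
p=s["eef_pos"][:2]-np.array([cx,cy]);print(np.round(s["eef_pos"],1),"in frame",p@X,p@Y,rowto(s,[0,0,0])[1])
cc=[capture(n)["color"] for n in("scene","side")]
im=np.hstack([cv2.resize(x,(400,360),interpolation=cv2.INTER_CUBIC) for x in(cc[0][120:255,190:340],cc[1][100:235,180:330])])
cv2.imwrite("pics/pre.png",im[:,:,::-1])
```

```text
[574.4 376.2 135.8] in frame -93.54926947100938 -5.422821201678325 69.2674794556911
```

View pics/pre.png

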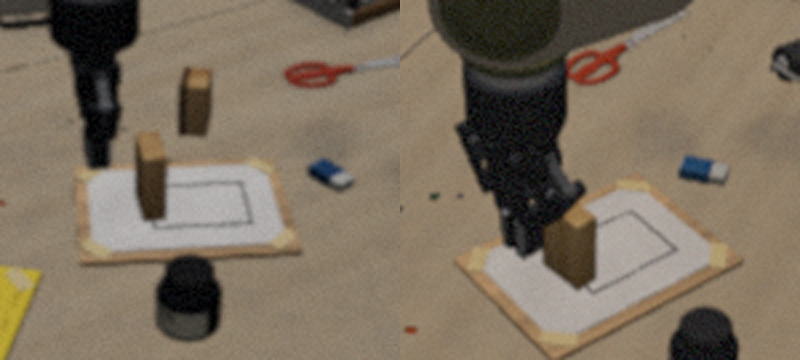

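The fingertips are just behind the top of the block, at (95,160) in the left crop and (525,240) in the right. Now I'll push along −x of the tool.

>>> step_arm(plan=[{"offset": [-0.5, 0, 0], "rot": [0, 0, 0], "gripper": 1}, {"offset": [-1, 0, 0], "rot": [0, 0, 0], "gripper": 1}, {"offset": [-1.5, 0, 0], "rot": [0, 0, 0], "gripper": 1}, {"offset": [-1.9, 0, 0], "rot": [0, 0, 0], "gripper": 1}, {"offset": [-2.2, 0, 0], "rot": [0, 0, 0], "gripper": 1}, {"offset": [-2.5, 0, 0], "rot": [0, 0, 0], "gripper": 1}, {"offset": [-2.8, 0, 0], "rot": [0, 0, 0], "gripper": 1}, {"offset": [-3.1, 0, 0], "rot": [0, 0, 0], "gripper": 1}, {"offset": [-3.4, 0, 0], "rot": [0, 0, 0], "gripper": 1}, {"offset": [-3.7, 0, 0], "rot": [0, 0, 0], "gripper": 1}, {"offset": [-4, 0, 0], "rot": [0, 0, 0], "gripper": 1}, {"offset": [-4.3, 0, 0], "rot": [0, 0, 0], "gripper": 1}])

```text
time_s: 5.7
eef_pos: [558.8, 335.7, 134.9]
ee_rot: [-0.0, 0.823, 0.568, -0.0]
force: [0.7, -0.5, 0.5]
grip_width: 0.122
grip_force: 0.0
```

>>> step_arm(plan=[{"offset": [-0.3, 0, 0], "rot": [0, 0, 0], "gripper": 1}, {"offset": [-0.6, 0, 0], "rot": [0, 0, 0], "gripper": 1}, {"offset": [-0.9, 0, 0], "rot": [0, 0, 0], "gripper": 1}, {"offset": [-0.9, 0, 0], "rot": [0, 0, 0], "gripper": 1}, {"offset": [-0.9, 0, 0], "rot": [0, 0, 0], "gripper": 1}])

```text
time_s: 6.2
eef_pos: [555.8, 327.5, 135.0]
ee_rot: [-0.0, 0.823, 0.568, 0.0]
force: [-1.2, 0.3, 0.4]
grip_width: 0.116
grip_force: 0.0
```

Run:
```python
from rig import *
from h import *
cc=[capture(n)["color"] for n in("scene","side")]
im=np.hstack([cv2.resize(x,(400,360),interpolation=cv2.INTER_CUBIC) for x in(cc[0][120:255,190:340],cc[1][100:235,180:330])])
cv2.imwrite("pics/post.png",im[:,:,::-1])
```

```text
(no output)
```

View pics/post.png

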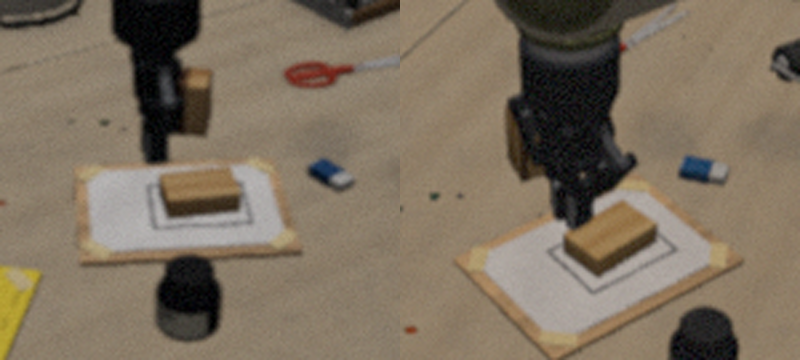

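The block has fallen flat inside the frame. I'll raise the hand and measure it from above.

>>> step_arm(plan=[{"offset": [0.3, 0, -1], "rot": [0, 0, 0], "gripper": 1}, {"offset": [1, 0, -3], "rot": [0, 0, 0], "gripper": 1}, {"offset": [2, 0, -6], "rot": [0, 0, 0], "gripper": 1}, {"offset": [3, 0, -9], "rot": [0, 0, 0], "gripper": 1}, {"offset": [4, 0, -12], "rot": [0, 0, 0], "gripper": 1}, {"offset": [5, 0, -14], "rot": [0, 0, 0], "gripper": 0}, {"offset": [5, 0, -14.5], "rot": [0, 0, 0], "gripper": 0}, {"offset": [5, 0, -14.5], "rot": [0, 0, 0], "gripper": 0}, {"offset": [5, 0, -14.5], "rot": [0, 0, 0], "gripper": 0}, {"offset": [5, 0, -14.5], "rot": [0, 0, 0], "gripper": 0}])

```text
time_s: 7.3
eef_pos: [573.2, 373.8, 278.6]
ee_rot: [-0.0, 0.823, 0.568, -0.001]
force: [0.2, -1.2, 0.1]
grip_width: -0.0
grip_force: 0.0
```

Run:
```python
from rig import *
from h import *
import pickle
s=sense();c=capture("wrist");im=c["color"];pickle.dump((s,c),open("w2.pkl","wb"))
cx,cy,a=np.load("fr.npy");X=np.array([np.cos(a),np.sin(a)]);Y=np.array([-X[1],X[0]])
m=((im[:,:,0].astype(int)-im[:,:,2])>25).astype(np.uint8)
# predicted frame centre pixel, keep a window about it
R,t=RT(c,s);q=K(c)@(R@np.array([cx,cy,7])+t);u,v=(q[:2]/q[2]).astype(int);print("ctr px",u,v)
w=np.zeros_like(m);w[v-42:v+42,u-42:u+42]=1;m=cv2.morphologyEx(m*w,cv2.MORPH_OPEN,np.ones((3,3)))
k=max(cv2.findContours(m,0,2)[0],key=cv2.contourArea);r=cv2.minAreaRect(k);bx=cv2.boxPoints(r)
p=onplane(c,bx,29,s)[:,:2];f=np.c_[(p-[cx,cy])@X,(p-[cx,cy])@Y];print(np.round(f,1),"mean",f.mean(0))
z=im.copy();cv2.polylines(z,[np.int32(bx)],True,(255,0,0))
z=cv2.resize(z[max(v-70,0):v+80,u-90:u+90],(0,0),fx=4,fy=4,interpolation=cv2.INTER_CUBIC);cv2.imwrite("pics/w2.png",z[:,:,::-1]);print("crop org",u-90,max(v-70,0),np.round(s["eef_pos"],1),s["time_s"])
```

```text
ctr px 245 243
[[-37.9 -21.9]
 [-42.2  21.1]
 [ -8.7  25.1]
 [ -4.2 -19.2]] mean [-23.26417996   1.26952003]
crop org 155 173 [573.2 373.8 278.6] 7.3
```

View pics/w2.png

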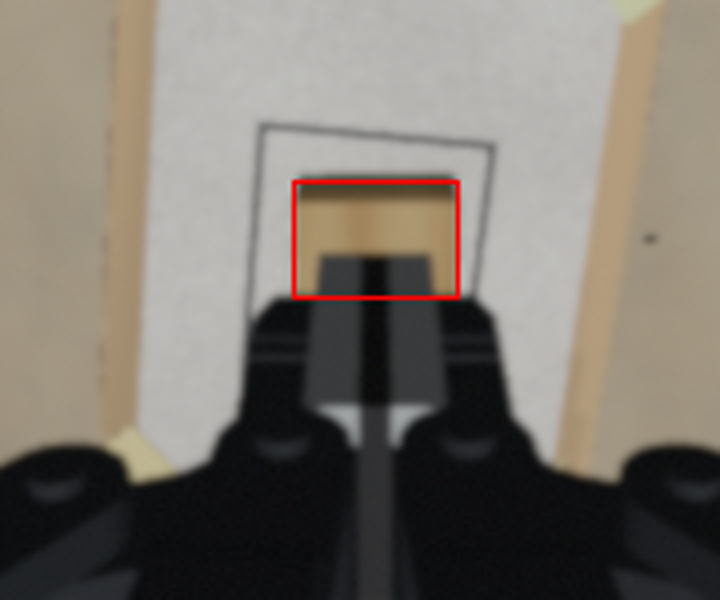

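The hand hides the far half. The near bottom edge is at crop row about 177 and the near top edge at about 196, columns 297–457.

Run:
```python
from h import *
import pickle
s,c=pickle.load(open("w2.pkl","rb"));cx,cy,a=np.load("fr.npy")
X=np.array([np.cos(a),np.sin(a)]);Y=np.array([-X[1],X[0]]);P=lambda q:np.array(q)/4+[155,173]-.4
fr=lambda p:np.round(np.c_[(p-[cx,cy])@X,(p-[cx,cy])@Y],1)
th=np.radians(5.6);d=np.array([np.cos(th),np.sin(th)])
for q,h in(([(297,197),(457,196)],29),([(301,178),(453,177)],7),([(262,126),(492,147)],7)):
    f=fr(onplane(c,P(q),h,s)[:,:2]);print(f,f.mean(0),"-> centre",f.mean(0)+35*d,np.degrees(np.arctan2(*(f[1]-f[0]))))
```

```text
[[-33.6 -20.7]
 [-38.1  21.4]] [-35.85   0.35] -> centre [-1.017041    3.76540149] -6.101087116154413
[[-30.3 -20.6]
 [-34.9  22. ]] [-32.6   0.7] -> centre [2.232959   4.11540149] -6.162988869115566
[[-44.7 -32.6]
 [-44.9  31.7]] [-44.8   -0.45] -> centre [-9.967041    2.96540149] -0.17821335844717018
```

The block's centre is at about (0.5, 4) mm with 6° of yaw, inside tolerance. I'll move over it with the fingers shut and come down to about 10 mm above its back.

>>> step_arm(plan=[{"offset": [-1.5, 0, 1], "rot": [0, 0, 0], "gripper": 0}, {"offset": [-4, 0, 3], "rot": [0, 0, 0], "gripper": 0}, {"offset": [-6.5, 0, 5], "rot": [0, 0, 0], "gripper": 0}, {"offset": [-8.5, 0, 8], "rot": [0, 0, 0], "gripper": 0}, {"offset": [-9.2, 0, 11], "rot": [0, 0, 0], "gripper": 0}, {"offset": [-9.2, 0, 13.5], "rot": [0, 0, 0], "gripper": 0}, {"offset": [-9.2, 0, 15.5], "rot": [0, 0, 0], "gripper": 0}, {"offset": [-9.2, 0, 16.5], "rot": [0, 0, 0], "gripper": 0}, {"offset": [-9.2, 0, 16.7], "rot": [0, 0, 0], "gripper": 0}, {"offset": [-9.2, 0, 16.7], "rot": [0, 0, 0], "gripper": 0}, {"offset": [-9.2, 0, 16.7], "rot": [0, 0, 0], "gripper": 0}])

```text
time_s: 8.45
eef_pos: [541.3, 288.4, 114.0]
ee_rot: [0.0, 0.823, 0.568, 0.001]
force: [1.8, 0.7, 1.1]
grip_width: 0.0
grip_force: 0.0
```

>>> step_arm(plan=[{"offset": [0, 0, 0.2], "rot": [0, 0, 0], "gripper": 0}, {"offset": [0, 0, 0.4], "rot": [0, 0, 0], "gripper": 0}, {"offset": [0, 0, 0.6], "rot": [0, 0, 0], "gripper": 0}, {"offset": [0, 0, 0.7], "rot": [0, 0, 0], "gripper": 0}, {"offset": [0, 0, 0.7], "rot": [0, 0, 0], "gripper": 0}, {"offset": [0, 0, 0.7], "rot": [0, 0, 0], "gripper": 0}])

```text
time_s: 9.05
eef_pos: [540.9, 288.2, 105.9]
ee_rot: [0.0, 0.823, 0.568, 0.0]
force: [-0.6, 1.1, -0.3]
grip_width: -0.001
grip_force: 0.0
```

>>> step_arm(plan=[{"offset": [0, 0, 0.1], "rot": [0, 0, 0], "gripper": 0}, {"offset": [0, 0, 0.15], "rot": [0, 0, 0], "gripper": 0}, {"offset": [0, 0, 0.2], "rot": [0, 0, 0], "gripper": 0}, {"offset": [0, 0, 0.25], "rot": [0, 0, 0], "gripper": 0}, {"offset": [0, 0, 0.3], "rot": [0, 0, 0], "gripper": 0}, {"offset": [0, 0, 0.3], "rot": [0, 0, 0], "gripper": 0}])

```text
time_s: 9.65
eef_pos: [540.9, 288.2, 102.8]
ee_rot: [-0.0, 0.823, 0.568, -0.0]
force: [-0.5, 0.1, 0.0]
grip_width: 0.002
grip_force: 0.0
```

>>> step_arm(plan=[{"offset": [0, 0, 0.03], "rot": [0, 0, 0], "gripper": 0}, {"offset": [0, 0, 0.06], "rot": [0, 0, 0], "gripper": 0}, {"offset": [0, 0, 0.09], "rot": [0, 0, 0], "gripper": 0}, {"offset": [0, 0, 0.1], "rot": [0, 0, 0], "gripper": 0}, {"offset": [0, 0, 0.1], "rot": [0, 0, 0], "gripper": 0}])

```text
time_s: 10.15
eef_pos: [540.9, 288.2, 101.9]
ee_rot: [-0.0, 0.823, 0.568, -0.0]
force: [-0.5, 0.0, -0.1]
grip_width: 0.001
grip_force: 0.0
```

>>> step_arm(plan=[{"offset": [0, 0, 0.02], "rot": [0, 0, 0], "gripper": 0}, {"offset": [0, 0, 0.04], "rot": [0, 0, 0], "gripper": 0}, {"offset": [0, 0, 0.05], "rot": [0, 0, 0], "gripper": 0}, {"offset": [0, 0, 0.05], "rot": [0, 0, 0], "gripper": 0}])

```text
time_s: 10.55
eef_pos: [540.9, 288.2, 101.7]
ee_rot: [0.0, 0.823, 0.568, 0.0]
force: [-1.7, -1.4, 4.9]
grip_width: -0.003
grip_force: 2.2
```

>>> step_arm(plan=[{"offset": [0, 0, 0.02], "rot": [0, 0, 0], "gripper": 0}, {"offset": [0, 0, 0.03], "rot": [0, 0, 0], "gripper": 0}, {"offset": [0, 0, 0.03], "rot": [0, 0, 0], "gripper": 0}])

```text
time_s: 10.85
eef_pos: [540.9, 288.3, 101.7]
ee_rot: [0.0, 0.823, 0.568, 0.0]
force: [-2.8, -0.9, 7.7]
grip_width: -0.002
grip_force: 3.6
```

>>> step_arm(plan=[{"offset": [0, 0, 0.02], "rot": [0, 0, 0], "gripper": 0}, {"offset": [0, 0, 0.03], "rot": [0, 0, 0], "gripper": 0}, {"offset": [0, 0, 0.03], "rot": [0, 0, 0], "gripper": 0}, {"offset": [0, 0, 0.03], "rot": [0, 0, 0], "gripper": 0}, {"offset": [0, 0, 0.03], "rot": [0, 0, 0], "gripper": 0}, {"offset": [0, 0, 0.03], "rot": [0, 0, 0], "gripper": 0}, {"offset": [0, 0, 0.03], "rot": [0, 0, 0], "gripper": 0}, {"offset": [0, 0, 0.03], "rot": [0, 0, 0], "gripper": 0}, {"offset": [0, 0, 0.03], "rot": [0, 0, 0], "gripper": 0}, {"offset": [0, 0, 0.03], "rot": [0, 0, 0], "gripper": 0}, {"offset": [0, 0, 0.03], "rot": [0, 0, 0], "gripper": 0}, {"offset": [0, 0, 0.03], "rot": [0, 0, 0], "gripper": 0}])

```text
time_s: 12.05
eef_pos: [540.9, 288.2, 101.7]
ee_rot: [0.0, 0.823, 0.568, 0.0]
force: [-3.9, -1.1, 9.5]
grip_width: 0.001
grip_force: 4.8
```

The press held at about 9.5 N for over a second. I'll lift straight up, back away and check.

>>> step_arm(plan=[{"offset": [0, 0, -0.1], "rot": [0, 0, 0], "gripper": 0}, {"offset": [0, 0, -0.5], "rot": [0, 0, 0], "gripper": 0}, {"offset": [0, 0, -2], "rot": [0, 0, 0], "gripper": 0}, {"offset": [0, 0, -5], "rot": [0, 0, 0], "gripper": 0}, {"offset": [2, 0, -9], "rot": [0, 0, 0], "gripper": 0}, {"offset": [3, 0, -13], "rot": [0, 0, 0], "gripper": 0}, {"offset": [4, 0, -17], "rot": [0, 0, 0], "gripper": 0}, {"offset": [4, 0, -19], "rot": [0, 0, 0], "gripper": 0}, {"offset": [4, 0, -20], "rot": [0, 0, 0], "gripper": 0}, {"offset": [4, 0, -20], "rot": [0, 0, 0], "gripper": 0}, {"offset": [4, 0, -20], "rot": [0, 0, 0], "gripper": 0}])

```text
time_s: 13.15
eef_pos: [554.8, 325.4, 299.6]
ee_rot: [-0.0, 0.823, 0.568, -0.001]
force: [-0.8, -0.6, -0.7]
grip_width: 0.001
grip_force: 0.0
```

Run:
```python
from rig import *
from h import *
s=sense();c=capture("wrist");im=c["color"]
cx,cy,a=np.load("fr.npy");X=np.array([np.cos(a),np.sin(a)]);Y=np.array([-X[1],X[0]])
R,t=RT(c,s);q=K(c)@(R@np.array([cx,cy,7])+t);u,v=(q[:2]/q[2]).astype(int)
m=((im[:,:,0].astype(int)-im[:,:,2])>25).astype(np.uint8);w=np.zeros_like(m);w[v-42:v+42,u-42:u+42]=1
k=max(cv2.findContours(cv2.morphologyEx(m*w,cv2.MORPH_OPEN,np.ones((3,3))),0,2)[0],key=cv2.contourArea)
bx=cv2.boxPoints(cv2.minAreaRect(k));p=onplane(c,bx,29,s)[:,:2]
print(np.round(np.c_[(p-[cx,cy])@X,(p-[cx,cy])@Y],1),s["force"],s["time_s"],s["eef_pos"])
z=np.hstack([cv2.resize(x,(390,360),interpolation=cv2.INTER_CUBIC) for x in(im[v-70:v+80,u-80:u+82],capture("side")["color"][100:235,180:326])])
cv2.imwrite("pics/end.png",z[:,:,::-1])
```

```text
[[-34.2 -20.9]
 [-38.5  21.8]
 [ 32.   30.2]
 [ 36.6 -15.1]] [-0.78086292 -0.64843121 -0.66572721] 13.15 [554.78879658 325.35166216 299.60554429]
```

View pics/end.png

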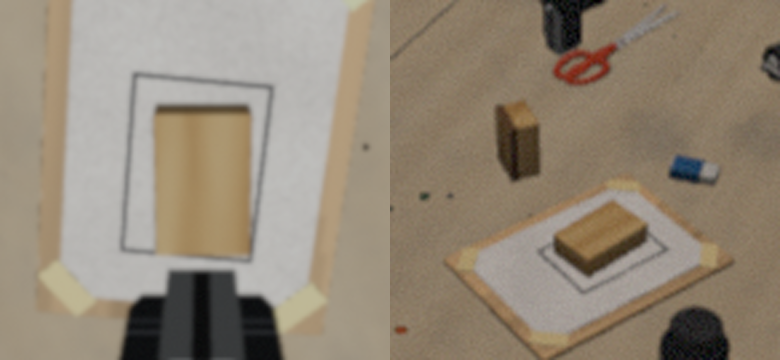

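The block lies flat inside the frame, with its centre at about (−1, 4) mm and 6° of yaw. The hand is clear and the bystanders haven't moved, so I'm handing in.

```bash
python3 -c "
from rig import *
print(finish_job())"
```

```text
the job is handed in; nothing more can be done
None
```

The block was tipped picture side down into the frame (centre about 4 mm off, 6° askew, both inside tolerance), pressed at about 9.5 N for over a second, left lying there with the hand clear, and the job is handed in; no verdict was returned.

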